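# Unlock the folding lid stay and shut the instrument case

### The job

Shut the grey instrument case with the yellow meter inside: a folding stay locks its lid open, so first lift the stay's knee by its release bar until it is well past centre and stays unlocked when let go, then lower the lid and press it shut until the springy seal in its front rim is felt to be squeezed, so that the lid stays down on it; the seal does not stand equally high in every case. Stay and hinges are delicate: hold the bar lightly, go slowly, feel the force and never wrench the stay or push the lid hard, and leave the other things on the bench where they are.

Things in the scene. Friction and masses are not known exactly. Their poses are not given: they have to be found in the camera images.
- case: Grey open case fixed to the bench, 174 (x, depth) x 207 (y) x 90 mm high, walls 5 mm. Origin: under its middle, z up; -x is its front (carrying handle), the lid hinges along the back rim. The stay is outside its -y wall: two equal 86.5 mm flat links from a lower pivot on the wall (case x -25, z 50 mm) over the knee to a pivot on the lid's side edge 75 mm from the hinge line. 
- lid_hinge (a joint): Lid angle, rad: 0 = as found, leaning back 5 degrees past upright; grows as it comes down; 1.66 = level. Unlocked, friction (0.75 N m) holds it anywhere; damping (2 N m s/rad) makes fast pushing harder; 8 to 10 N at 150 mm from the hinge moves it slowly when high, about 3 N near shut. Shut is where the seal squeezes: felt from 1.62 to 1.70, unknown. Over 18 N on the lid is too hard.
- lid: The lid: grey shell 180 (hinge to lip) x 220 (along y) mm, outer face smooth and 20 mm out from the hinge line, skirts that go over the rim; 0.3 to 0.6 kg. Origin: middle of the hinge line, at case x +90, y 0, z 90 mm. Axes parallel to the case's when as found. The seal, a black strip in the front rim, meets its underside 171 mm from the hinge; it yields 1 mm per 3 N; press it to about 8 to 12 N.
- lid_lip (a point): Middle of the lid's free edge on the outer face: 180 mm from the hinge line along the lid and 20 mm out from it. As found it is 268 mm above the bench.
- knee (a joint): Fold of the stay, rad: 0 = locked, knee 6 mm past centre on its lower back side against a stop; 0.14 = links in line; grows as the knee is lifted up and forward; about 2.5 with the lid shut. A spring pulls it back to 0 if it is let go below about 0.45; from 0.55 on it stays unlocked. Lifting takes 5 to 7 N at first, 10 N at 0.6, 15 N at 1.2, since the stay then drags the stiff lid down.
- release_bar: Release bar: a level round steel bar, 12 mm diameter, 72 mm long with a 19 mm black end cap, sticking out from the knee to the case's -y side. Origin: its inner end on the knee pivot (case x 44, y -117, z 102 mm when locked). Lifting moves it on an arc of 86.5 mm about the lower pivot, first up and forward (case -x 0.66, z +0.75). Pinch it lightly from above across the bar (5 to 15 N is plenty) or push it from below.
- bar_grip (a point): Grip point on the release bar's axis, 50 mm out from the knee pivot.
- meter: Yellow hand-held meter, 145 x 70 x 44 mm, lying in the case. Origin: centre of its underside. Bystander.
- spool: Solder spool, 62 mm across, 32 mm high, on the bench right of the case. Bystander.
- fuse_tin: Flat red-and-white tin, 46 x 71 x 17 mm, left of the case. Bystander.
- tape: Blue tape roll, 66 mm across, 19 mm high, left of the case. Bystander.

How it is judged (in metres and radians):
On the way, in this order (a step that is already met when the one before it is completed fails the run):
1. the stay's knee is past centre and stays unlocked with nothing touching the release bar, the lid still high (value of joint knee above 0.4 rad and value of joint lid_hinge below 0.9 rad and contact force between release_bar and anything else below 0.1 N), for 0.5 s.
2. the lid is lowered past halfway (value of joint lid_hinge above 1 rad), for 0.1 s.
At the end, for the whole second after the job is handed in: The lid is down (angle above 1.6 rad), at rest, with the stay folded, and sits on its seal squeezed: lid and seal press on each other with more than 1.5 N (contact force between lid and case above 1.5 N and value of joint lid_hinge above 1.6 rad and velocity of joint lid_hinge below 0.05 rad/s and value of joint knee above 1.5 rad); the robot touches nothing.
It fails at once if the robot pushes on the lid with more than 18 N (contact force between lid and the fingers above 18 N or contact force between lid and the arm above 18 N).
It fails at once if the release bar is squeezed or wrenched with more than 50 N in all (contact force between release_bar and anything else above 50 N).
It fails at once if the lid comes down faster than 1.2 rad/s (velocity of joint lid_hinge above 1.2 rad/s).
It fails at once if the meter in the case is moved more than 3 cm (distance of meter from where it was at the start of the episode above 0.03 m).
It fails at once if a thing beside the case is moved more than 3 cm (distance of any of spool, fuse_tin, tape from where it was at the start of the episode above 0.03 m).
It also fails if it takes over 72 s, if anything falls off the work surface, if the arm or the gripper's body presses on something with over 40 N, if the wrist force passes 120 N, or if a joint passes its speed limit or range.

### The arm

A 6-joint arm with a two-finger parallel gripper is mounted at the origin on a cart in front of the work surface, level with it; the furniture and walls round the work are solid. World frame = base frame: x ahead of the robot, y to its left, z up, the work surface at z = 0. Lengths are in mm, angles in rad, forces in N, time in s.
With the tool pointing down it reaches from about 300 to 775 mm from the base axis. Payload 14.6 kg.
Tool frame: the origin (TCP) lies on the centre line of the jaws, within the pads' length; the fingertips stand manip.tcp_to_tips ahead of it and the grasp point (between the pads) lies 5 mm behind it (manip.tcp_to_tips is the distance from the TCP to the fingertips, in mm); z points along the fingers, y is the direction in which the jaws open and shut (so a half turn about z gives the same grasp; the last joint's range is limited). The gripper opens to 94 mm and grips with 3 to 60 N. Pads are 16 mm wide; open, the fingers measure 119 mm over their backs; the gripper's body (75 mm by 177 mm) begins 78 mm behind the grasp point.
Start: joints at [-1.306, 0.3, 1.521, -0, 1.321, -0.067], TCP at [179.153, -519.994, 219.446] pointing down, gripper open.
Joint ranges: [-3.03, 3.03], [-0.79, 2.21], [0.23, 2.52], [-1.04, 4.18], [0, 3.07], [-2.55, 2.55]. Speed limits (rad/s): [2.22, 2.22, 2.57, 3.14, 3.14, 3.14].

### API

Orientations are given as [roll, pitch, yaw] about the fixed x, y, z axes, in that order (R = Rz(yaw) Ry(pitch) Rx(roll)).
In Python, from cell import manip, optics, workorder gives the robot as it stands. The module is installed in compiled form; this text tells all that it offers.
- The arm moves only by the tool jog_arm, never from a script. Its argument "deltas" is text: rows parted by semicolons, each of 5 numbers parted by spaces: the shift along the tool's x, y, z in mm, then the turn about the tool's z in rad, then the finger opening in mm, from 0 to 94. In form: tx ty tz twist grip; .... A call has exactly 10 rows; each row is the pose to reach, as a shift and turn from the pose commanded when the call began, along the tool's axes at that moment; what a row does not reach only later rows make up. A row lasts 1/8 s, in which the tool goes at most 62.5 mm and 10.7 degrees, less where a joint would pass 70% of its speed; a pose out of reach is approached as far as the arm can. A call with a gripper value outside its range is refused whole. The fingers move at their own pace and stop on an object; "squeeze" is the grip in N (left out, the last holds). Time passes only in rows, so rows that repeat a pose let the fingers close, or fill a call up. It gives the time, the measured TCP pose, the force and the opening at its end, in the units of the state.
- manip.read_state(): the state, without advancing time (a new reading comes with each control period).
- optics.camera(name): name is "side" or "top"; returns (picture, depth): 400x640x3 uint8, red, green, blue; 400x640 float32, mm along the optical axis (not along the pixel's ray), 0 where there is no reading.
- optics.get_calibration(name): a dict with "intrinsics" (3x3 intrinsics, pixels), "R" (3x3) and "t" (3): a world point X has camera coordinates R X + t. Camera axes: x right, y down, z forward; pixel columns grow to the right and rows downward; lengths in mm; the calibration is good to about 2 mm. A picture is of the moment at which its call begins. get_calibration takes no time and is no camera call.
- workorder.sign_off(): hands the job in, once; it reports no verdict.
The state is a dict: "clock": time; "joints": joint angles; "qd": joint speeds; "effort": joint torques, N m; "eef_pos": TCP position; "eef_rot": TCP orientation; "wrist_force": force on the tool from outside, world axes, zero at the start; "moment": the same for the moment, N m; "finger_gap": finger opening in mm.
Only numpy, scipy, OpenCV 4.12 (cv2) and the standard library are available. Lean on these libraries where they do the work, as an engineer would, in place of code of your own. Each camera call takes 0.05 s, during which the arm holds its last target.

## Working session

There is one attempt and no reset: what is moved stays moved. The work goes in short steps, Python scripts to look and compute and a tool call to move; the robot and the scene stay as the last step left them, time stands still between calls to the robot, and variables do not carry over. Pictures are saved under pics/ and viewed, and the job is handed in when it is done.

Besides the shell and the picture viewer there is one more tool, called as name(argument=value, ...) on one line, values as JSON. jog_arm: Moves the arm, as the interface text tells. Its arguments: {"type":"object","properties":{"deltas":{"type":"string"},"squeeze":{"type":"number"}},"required":["deltas"]}

```bash
mkdir -p pics; ls; cat > h.py <<'E'
import numpy as np, cv2
from cell import manip, optics, workorder
def cal(n):
    c=optics.get_calibration(n); return np.array(c["intrinsics"]),np.array(c["R"]),np.array(c["t"]).reshape(3)
def pts(n,d):
    K,R,t=cal(n); v,u=np.mgrid[0:d.shape[0],0:d.shape[1]]
    P=np.stack([(u-K[0,2])/K[0,0]*d,(v-K[1,2])/K[1,1]*d,d],-1)
    return (P-t)@R
def proj(n,X):
    K,R,t=cal(n); c=R@np.asarray(X,float)+t; p=K@c; return p[:2]/p[2]
E
python3 - <<'E'
from h import *
for n in("side","top"):
    im,d=optics.camera(n); cv2.imwrite(f"pics/{n}0.png",im[:,:,::-1]); np.savez(f"{n}0.npz",im=im,d=d)
    K,R,t=cal(n); print(n,K,"\n",R,"\ncentre",-R.T@t)
print(manip.read_state(), manip.tcp_to_tips)
E
```

```text
pics
side [[434.33495637   0.         318.41642555]
 [  0.         434.33495637 195.33331877]
 [  0.           0.           1.        ]] 
 [[-0.91657144 -0.39942939  0.0187871 ]
 [-0.30454419  0.66684875 -0.68012174]
 [ 0.25913246 -0.62910166 -0.73285842]] 
centre [ 200.59167555  665.57118942 1030.2696782 ]
top [[379.41290887   0.         323.15476175]
 [  0.         379.41290887 203.0346687 ]
 [  0.           0.           1.        ]] 
 [[ 0.0124262  -0.99978252 -0.01674831]
 [-0.99909031 -0.01173077 -0.04099937]
 [ 0.04079398  0.01724254 -0.99901879]] 
centre [ 473.97468195 -109.13423222 1265.940818  ]
{'clock': 0.1, 'joints': array([-1.30559941e+00,  3.00412686e-01,  1.52149984e+00, -2.26341966e-05,
        1.32069086e+00, -6.65884223e-02]), 'qd': array([ 5.25939878e-04, -5.83177038e-04, -2.38250104e-03,  5.16864341e-04,
       -2.57221792e-05, -4.82538569e-04]), 'effort': array([ 1.53538567e-03, -5.32643974e+01, -3.53280723e+01,  7.09672831e-02,
        2.35823379e-02, -8.13654287e-05]), 'eef_pos': array([ 179.09459993, -519.80009489,  218.95272861]), 'eef_rot': array([-3.14058270e+00, -4.53777224e-05,  3.31790928e-01]), 'wrist_force': array([-0.61056554,  0.43456631, -0.55459872]), 'moment': array([ 4.36724996e-02, -2.74481898e-02,  8.71188372e-05]), 'finger_gap': 94.15626398156107} 14.0
```

View pics/side0.png

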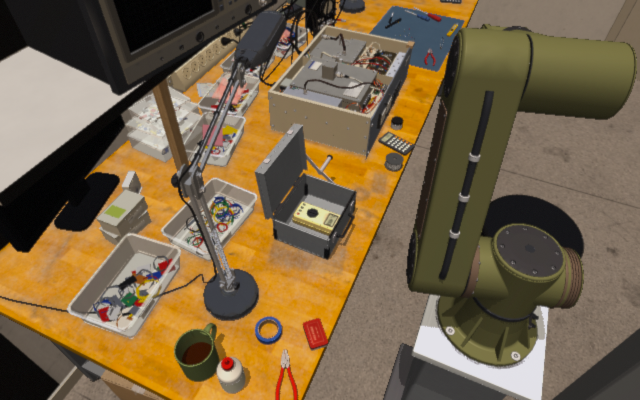

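View pics/top0.png

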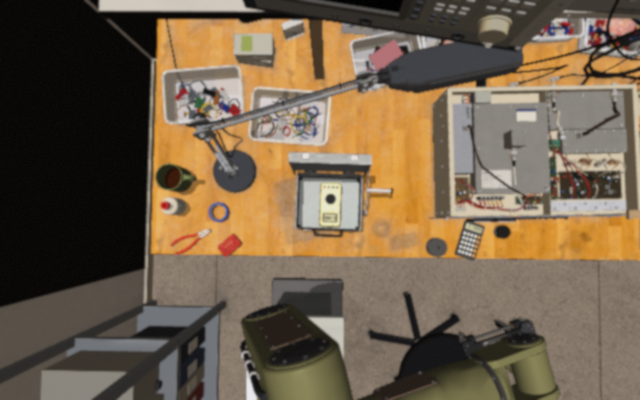

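The side view shows the case near (305,215), with the lid standing and the release bar at (325,160). In the top view the case is at (331,205) with the bar at (380,191), and a lamp stands behind and to the left. Next I'll measure these.

```bash
python3 - <<'E'
from h import *
for n,(a,b,c,e) in {"side":(110,270,240,370),"top":(140,260,270,410)}.items():
    z=np.load(f"{n}0.npz"); im=z["im"][a:b,c:e]
    cv2.imwrite(f"pics/{n}0z.png",cv2.resize(im[:,:,::-1],None,fx=5,fy=5,interpolation=cv2.INTER_NEAREST))
    P=pts(n,z["d"]); np.save(n+"P.npy",P)
P=np.load("topP.npy")
for r in (176,184,188,191,194): print(r,[(u,*P[r,u].round().astype(int)) for u in range(364,400,3)])
# lid top edge / rim
for r in range(150,240,4): print(r,[tuple(P[r,u].round().astype(int)) for u in (297,310,350,363)])
E
```

```text
176 [(364, np.int64(605), np.int64(-213), np.int64(112)), (367, np.int64(618), np.int64(-233), np.int64(-3)), (370, np.int64(618), np.int64(-243), np.int64(-1)), (373, np.int64(618), np.int64(-253), np.int64(0)), (376, np.int64(618), np.int64(-263), np.int64(-1)), (379, np.int64(619), np.int64(-273), np.int64(-3)), (382, np.int64(618), np.int64(-282), np.int64(5)), (385, np.int64(618), np.int64(-292), np.int64(6)), (388, np.int64(619), np.int64(-303), np.int64(0)), (391, np.int64(619), np.int64(-313), np.int64(0)), (394, np.int64(619), np.int64(-323), np.int64(-2)), (397, np.int64(619), np.int64(-333), np.int64(-1))]
184 [(364, np.int64(591), np.int64(-223), np.int64(-2)), (367, np.int64(580), np.int64(-221), np.int64(122)), (370, np.int64(591), np.int64(-243), np.int64(-3)), (373, np.int64(592), np.int64(-253), np.int64(-4)), (376, np.int64(591), np.int64(-263), np.int64(-1)), (379, np.int64(591), np.int64(-273), np.int64(1)), (382, np.int64(592), np.int64(-283), np.int64(-1)), (385, np.int64(592), np.int64(-293), np.int64(1)), (388, np.int64(591), np.int64(-302), np.int64(6)), (391
[... 5693 characters left out ...]
p.int64(449), np.int64(-45), np.int64(6)), (np.int64(450), np.int64(-177), np.int64(5)), (np.int64(451), np.int64(-221), np.int64(0))]
230 [(np.int64(435), np.int64(-1), np.int64(-2)), (np.int64(438), np.int64(-48), np.int64(75)), (np.int64(440), np.int64(-172), np.int64(100)), (np.int64(438), np.int64(-221), np.int64(2))]
234 [(np.int64(422), np.int64(-2), np.int64(6)), (np.int64(422), np.int64(-45), np.int64(-4)), (np.int64(424), np.int64(-178), np.int64(0)), (np.int64(424), np.int64(-221), np.int64(-3))]
238 [(np.int64(408), np.int64(-1), np.int64(-1)), (np.int64(409), np.int64(-45), np.int64(0)), (np.int64(411), np.int64(-178), np.int64(5)), (np.int64(411), np.int64(-221), np.int64(-2))]
```

View pics/top0z.png

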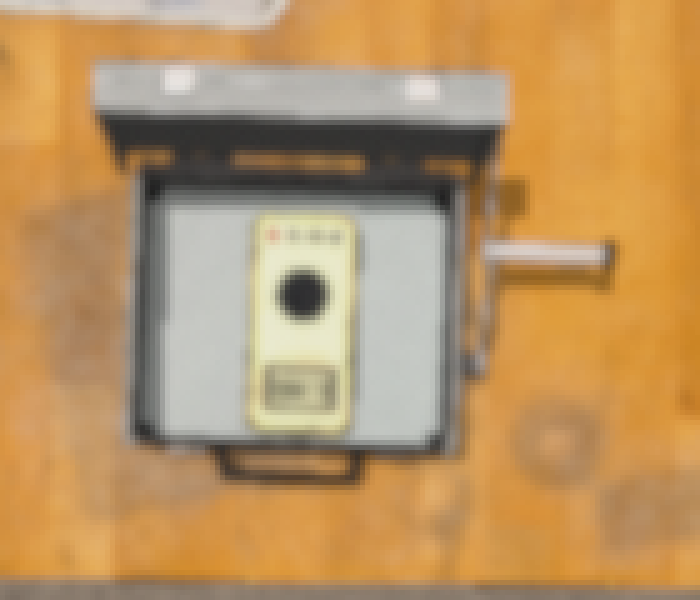

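View pics/side0z.png

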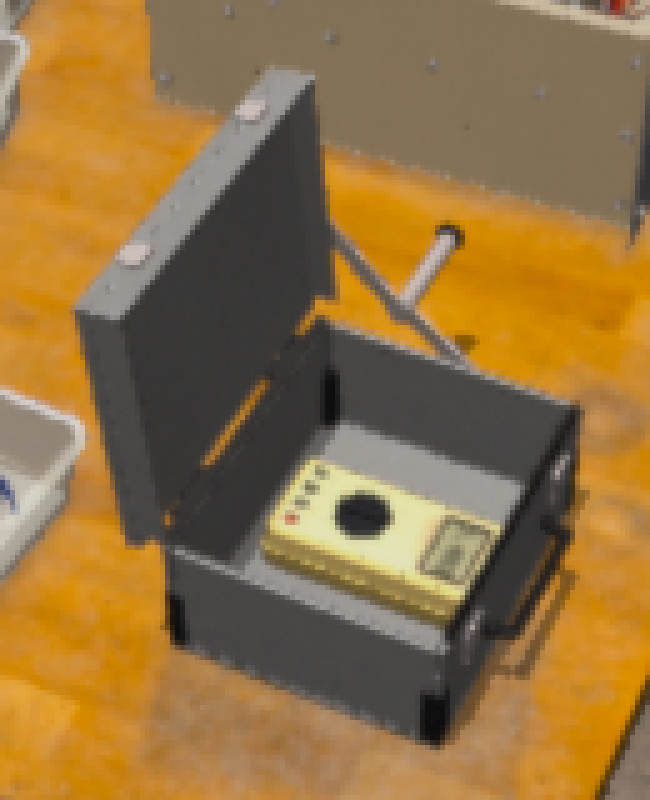

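```bash
python3 - <<'E'
from h import *
P=np.load("topP.npy"); im=np.load("top0.npz")["im"]; d=np.load("top0.npz")["d"]
X,Y,Z=P[...,0],P[...,1],P[...,2]
m=(abs(Z-108)<10)&(X>535)&(X<590)&(Y<-232)&(Y>-330)
p=P[m]; print("bar",len(p),p.min(0),p.max(0),np.median(p,0)); 
xs=[];
for y0 in range(-295,-232,10):
    q=p[(p[:,1]>=y0)&(p[:,1]<y0+10)]; xs.append((y0+5,q[:,0].mean().round(1),q[:,2].mean().round(1)))
print(xs)
m=(Z>255)&(Z<285)&(X>590)&(X<670)&(Y<10)&(Y>-240)
p=P[m]; print("lid edge",p.min(0),p.max(0)); r=cv2.minAreaRect(p[:,:2].astype(np.float32)); print(r)
m=(abs(Z-90)<7)&(X>400)&(X<610)&(Y<20)&(Y>-220)
p=P[m]; r=cv2.minAreaRect(p[:,:2].astype(np.float32)); print("rim",p.min(0),p.max(0),r)
# front rim rows top edges
# left wall outer
for s in range(440,600,20):
    q=p[(p[:,0]>=s)&(p[:,0]<s+20)]; print(s,q[:,1].min().round(),q[:,1].max().round())
for a,(u,v) in {"spool":(436,246),"tin":(230,243),"tape":(219,212)}.items(): print(a,P[v,u].round())
E
```

```text
bar 93 [ 551.79746172 -299.95649824   98.76982375] [ 570.27975449 -232.11643468  111.99004935] [ 560.52687465 -268.23178684  107.12787146]
[(-290, np.float64(562.0), np.float64(106.8)), (-280, np.float64(561.9), np.float64(106.5)), (-270, np.float64(561.7), np.float64(106.9)), (-260, np.float64(561.7), np.float64(106.3)), (-250, np.float64(561.5), np.float64(106.6)), (-240, np.float64(561.4), np.float64(107.5)), (-230, np.float64(561.0), np.float64(106.8))]
lid edge [ 617.00931406 -217.18351696  256.85619767] [649.82554938   1.06348564 275.6574347 ]
((633.3469848632812, -108.18798065185547), (218.60757446289062, 28.782398223876953), 88.84063720703125)
rim [ 436.38316703 -209.31979498   83.029534  ] [609.99399643  -1.758388    96.99520093] ((525.0433349609375, -105.87806701660156), (206.744140625, 174.24424743652344), 88.70745849609375)
440 -207.0 -2.0
460 -207.0 -2.0
480 -207.0 -2.0
500 -206.0 -4.0
520 -209.0 -4.0
540 -209.0 -4.0
560 -209.0 -4.0
580 -209.0 -6.0
spool [ 390. -454.   29.]
tin [390. 218.  16.]
tape [491. 261.   3.]
```

```bash
python3 - <<'E'
from h import *
for x in (560,563,566): print(x,proj("side",[x,-224,102]),proj("side",[x,-296,102]),proj("top",[x,-224,102]),proj("top",[x,-296,102]))
P=np.load("sideP.npy")
m=(P[...,2]>95)&(P[...,2]<118)&(P[...,0]>540)&(P[...,0]<590)&(P[...,1]<-235)&(P[...,1]>-310); p=P[m]; print(len(p),p.mean(0),p.min(0),p.max(0))
vv,uu=np.nonzero(m); print(uu.min(),uu.max(),vv.min(),vv.max(), uu.mean(),vv.mean()); print(proj("side",[563,p[:,1].mean(),102]))
im=np.load("top0.npz")["im"].astype(int); g=im.sum(2)
for u in (370,375,380,385): print(u,g[185:200,u])
# kinematics
L=86.5;A=np.array([-25.,50]);H=np.array([90.,90]);
from scipy.optimize import brentq
def lidp(q,off=None):
    # pivot at 75 from hinge along lid at perpendicular offset o
    a=np.radians(95)-0 
    u=np.array([-np.cos(0),0]);
    ang=np.pi/2-np.radians(5)+q   # direction angle from +x, ccw
    e=np.array([np.cos(ang),np.sin(ang)]); n=np.array([np.sin(ang),-np.cos(ang)]) # outward
    return H+75*e+off*n
k0=2*L*np.cos(.07)
for off in(0,5,10): print(off,np.linalg.norm(lidp(0,off)-A),k0)
def sol(k,off=0):
    D=2*L*np.cos((k-.14)/2)*1.0
    D0=np.linalg.norm(lidp(0,off)-A)-k0
    q=brentq(lambda q:np.linalg.norm(lidp(q,off)-A)-D-D0,-.3,1.9) if k>.3 else 0
    d=lidp(q,off)-A; b=np.arctan2(d[1],d[0])+(k-.14)/2
    return q,A+L*np.array([np.cos(b),np.sin(b)])
for k in(0,.14,.31,.45,.55,.65,.75,.85,1.0,1.2): print(k,*sol(k))
E
```

```text
560 [321.17219749 172.09304111] [330.1439197  157.72725093] [367.27804266 191.01719188] [390.80731324 191.27988857]
563 [320.27520392 171.80908074] [329.27132925 157.46071461] [367.28555186 190.04185358] [390.81235492 190.30348168]
566 [319.37925533 171.52545118] [328.39972197 157.19447862] [367.29305948 189.06672027] [390.81739554 189.32728022]
68 [ 561.5496335  -270.94818216  107.00329947] [ 553.11616203 -301.58973067   99.51486393] [ 571.36764644 -235.127856    114.58394784]
320 332 155 169 326.6617647058824 161.33823529411765
[326.2090094 162.3449603]
370 [352 354 389 489 588 600 514 411 339 305 295 307 337 370 399]
375 [437 446 483 550 614 619 549 454 370 300 282 307 367 419 437]
380 [455 459 470 507 574 610 572 487 386 309 283 307 363 416 432]
385 [466 463 462 486 553 605 581 485 376 308 287 314 372 422 439]
0 167.12451870072078 172.57632304381738
5 170.48861063617716 172.57632304381738
10 173.93138866334755 172.57632304381738
0 0 [ 41.90344795 104.82862986]
0.14 0 [ 37.90473093 109.37377221]
0.31 0.004024445695755005 [ 32.54989023 114.57755132]
0.45 0.032709850666807844 [ 27.2350839  118.94741482]
0.55 0.06271568765654413 [ 23.01286839 121.95147301]
0.65 0.10004533469510768 [ 18.44774107 124.79668305]
0.75 0.14409324615347466 [ 13.56084209 127.4293966 ]
0.85 0.19423457397337998 [  8.38219226 129.79899272]
1.0 0.2795452659408511 [  0.1521357  132.76243151]
1.2 0.40927746396892756 [-11.43318259 135.42945315]
```

The two views put the bar axis at x≈562, z≈102, with its end at y≈-296. That agrees with the case geometry: case yaw is about -0.02 and the grip point is near (562.5, -275, 102). I'll move above it with the jaws along x.

jog_arm(deltas="49 -12 4 -0.135 94; 98 -24 9 -0.27 94; 147 -36 13 -0.405 94; 196 -47 17 -0.54 94; 245 -59 22 -0.68 94; 295 -71 26 -0.81 94; 344 -83 30 -0.95 94; 393 -95 35 -1.08 94; 442 -107 39 -1.22 94; 442 -107 39 -1.22 94", squeeze=6)

```text
clock: 1.35
eef_pos: [563.8, -272.6, 179.2]
eef_rot: [-3.14, -0.001, 1.557]
wrist_force: [-1.1, -1.1, -0.5]
finger_gap: 94.1
```

jog_arm(deltas="0 0 12 0 94; 0 0 26 0 94; 0 0 40 0 94; 0 0 54 0 94; 0 0 66 0 94; 0 0 76 0 94; 0 0 82 0 94; 0 0 82 0 94; 0 0 82 0 94; 0 0 82 0 94")

```text
clock: 2.6
eef_pos: [562.4, -274.9, 98.9]
eef_rot: [3.141, 0.0, 1.552]
wrist_force: [0.4, 0.2, 0.4]
finger_gap: 94.1
```

```bash
python3 - <<'E'
from h import *
for n in("side","top"):
    im,d=optics.camera(n); 
    a,b,c,e=(110,270,240,370) if n=="side" else (130,260,270,420)
    cv2.imwrite(f"pics/{n}1.png",cv2.resize(im[a:b,c:e,::-1],None,fx=4,fy=4))
s=manip.read_state(); print(s)
# lift path off=8
L=86.5;A=np.array([-25.,50]);H=np.array([90.,90]);off=8
from scipy.optimize import brentq
def lidp(q):
    ang=np.pi/2-np.radians(5)+q
    return H+75*np.array([np.cos(ang),np.sin(ang)])+off*np.array([np.sin(ang),-np.cos(ang)])
k0=2*L*np.cos(.07); D0=np.linalg.norm(lidp(0)-A)-k0
def sol(k):
    D=2*L*np.cos((k-.14)/2)
    q=brentq(lambda q:np.linalg.norm(lidp(q)-A)-D-D0,0,1.9) if k>.3 else 0
    d=lidp(q)-A; b=np.arctan2(d[1],d[0])+(k-.14)/2
    return q,(A+L*np.array([np.cos(b),np.sin(b)]))
p0=sol(0)[1]
for k in np.arange(0,1.35,.1): q,p=sol(k); print(round(k,2),round(q,3),(p-p0).round(1))
E
```

```text
{'clock': 2.7, 'joints': array([-5.13211140e-01,  5.81615389e-01,  1.41041915e+00,  1.95069604e-05,
        1.14915559e+00, -4.94250857e-01]), 'qd': array([-0.00038273,  0.0020599 ,  0.00205296,  0.00062891, -0.00069013,
       -0.00154284]), 'effort': array([ 3.01506268e-03, -6.58648396e+01, -3.26395690e+01,  5.28959662e-02,
        5.00846026e-02,  1.30838657e-05]), 'eef_pos': array([ 562.28519279, -274.87631287,   98.71321924]), 'eef_rot': array([3.14122986e+00, 1.75276065e-04, 1.55182803e+00]), 'wrist_force': array([-0.25707486, -0.38605223,  0.49030449]), 'moment': array([-0.00405825, -0.05561416,  0.03528659]), 'finger_gap': 94.28516582375711}
0.0 0 [0. 0.]
0.1 0 [-2.7  3.4]
0.2 0 [-5.6  6.6]
0.3 0.003 [-8.7  9.7]
0.4 0.022 [-12.3  13.1]
0.5 0.051 [-16.3  16.3]
0.6 0.087 [-20.7  19.4]
0.7 0.13 [-25.4  22.4]
0.8 0.18 [-30.5  25.1]
0.9 0.236 [-35.9  27.5]
1.0 0.297 [-41.5  29.6]
1.1 0.363 [-47.4  31.3]
1.2 0.432 [-53.4  32.6]
1.3 0.506 [-59.5  33.5]
```

View pics/side1.png

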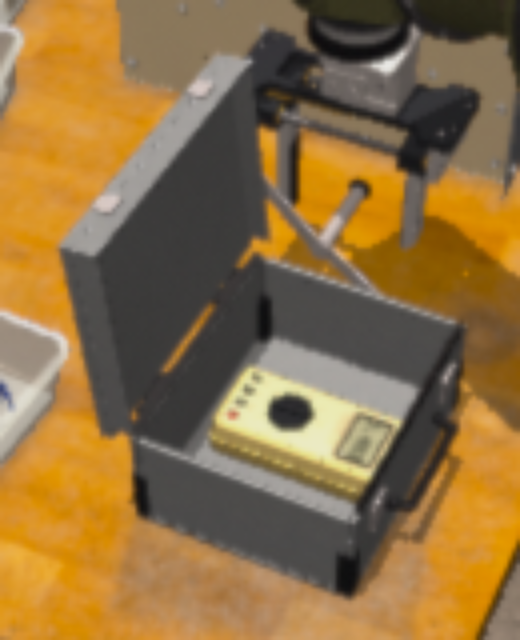

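View pics/top1.png

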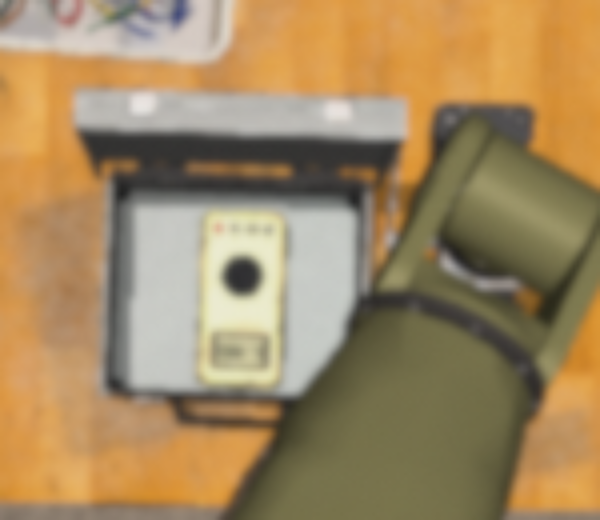

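The fingers straddle the bar: their tips are at about (288,200) and (412,245), with the bar midway at (345,215). I'll close slowly with a light grip.

jog_arm(deltas="0 0 1 0 80; 0 0 1 0 65; 0 0 1 0 50; 0 0 1 0 40; 0 0 1 0 32; 0 0 1 0 26; 0 0 1 0 22; 0 0 1 0 20; 0 0 1 0 18; 0 0 1 0 18", squeeze=6)

```text
clock: 3.95
eef_pos: [562.2, -274.9, 97.4]
eef_rot: [-3.142, -0.0, 1.552]
wrist_force: [0.5, 0.1, -0.4]
finger_gap: 18.3
```

jog_arm(deltas="0 0 0 0 17; 0 0 0 0 16; 0 0 0 0 15; 0 0 0 0 14; 0 0 0 0 13; 0 0 0 0 12; 0 0 0 0 10; 0 0 0 0 8; 0 0 0 0 8; 0 0 0 0 8", squeeze=6)

```text
clock: 5.2
eef_pos: [562.9, -274.9, 97.8]
eef_rot: [3.14, 0.001, 1.552]
wrist_force: [6.9, -0.0, -1.1]
finger_gap: 11.8
```

jog_arm(deltas="0 0.7 0 0 8; 0 0.7 0 0 8; 0 0.7 0 0 8; 0 0 -0.9 0 8; 0 -0.7 -1.7 0 8; 0 -1.4 -2.6 0 8; 0 -2 -3.4 0 8; 0 -2.8 -4.2 0 8; 0 -3.5 -5 0 8; 0 -3.5 -5 0 8", squeeze=12)

```text
clock: 6.45
eef_pos: [558.7, -274.8, 102.3]
eef_rot: [3.142, -0.0, 1.552]
wrist_force: [5.0, -0.5, -1.8]
finger_gap: 11.4
```

jog_arm(deltas="0 -1 -1.2 0 8; 0 -2 -2.3 0 8; 0 -3.1 -3.4 0 8; 0 -4.2 -4.5 0 8; 0 -5.4 -5.6 0 8; 0 -6.6 -6.7 0 8; 0 -7.8 -7.8 0 8; 0 -9 -8.9 0 8; 0 -10.2 -9.8 0 8; 0 -10.2 -9.8 0 8")

```text
clock: 7.7
eef_pos: [548.5, -274.5, 111.7]
eef_rot: [-3.141, -0.0, 1.552]
wrist_force: [7.1, -1.1, -6.3]
finger_gap: 11.4
```

jog_arm(deltas="0 -1.5 -1.2 0 8; 0 -3.1 -2.4 0 8; 0 -4.8 -3.6 0 8; 0 -6.5 -4.8 0 8; 0 -8.2 -5.9 0 8; 0 -10 -7 0 8; 0 -11.8 -8.1 0 8; 0 -13.7 -9.1 0 8; 0 -15.6 -10.2 0 8; 0 -15.6 -10.2 0 8")

```text
clock: 8.95
eef_pos: [532.9, -274.0, 121.7]
eef_rot: [-3.141, -0.001, 1.552]
wrist_force: [9.2, -0.6, -8.3]
finger_gap: 11.4
```

```bash
python3 - <<'E'
from h import *
im,d=optics.camera("side"); cv2.imwrite(f"pics/side2.png",cv2.resize(im[110:270,240:370,::-1],None,fx=4,fy=4))
s=manip.read_state(); print(s["wrist_force"],s["eef_pos"],s["finger_gap"])
E
```

```text
[ 6.91842326 -0.28874882 -6.98019363] [ 532.92008631 -274.0307236   121.65695183] 11.510393246798595
```

View pics/side2.png

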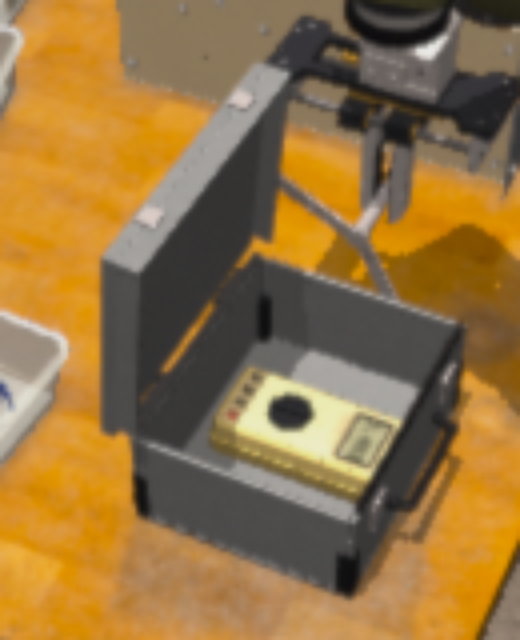

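The knee is clearly bent upward (about (360,235)), the links are out of line, and the lid has followed to about upright. Now I'll let go and rise clear.

jog_arm(deltas="0 0.5 0.4 0 8; 0 0.5 0.4 0 14; 0 0.5 0.4 0 20; 0 0.5 0.4 0 30; 0 0.5 0.4 0 40; 0 0.5 0.4 0 40; 0 0.5 -10 0 40; 0 0.5 -30 0 40; 0 0.5 -50 0 40; 0 0.5 -60 0 40")

```text
clock: 10.25
eef_pos: [533.7, -274.5, 184.1]
eef_rot: [3.14, 0.001, 1.552]
wrist_force: [-0.2, 0.4, 0.3]
finger_gap: 40.1
```

```bash
python3 - <<'E'
from h import *
im,d=optics.camera("side"); cv2.imwrite(f"pics/side3.png",cv2.resize(im[110:270,240:370,::-1],None,fx=4,fy=4))
s=manip.read_state(); print(s["wrist_force"],s["eef_pos"],s["eef_rot"],s["finger_gap"],s["clock"])
P=pts("side",d); Z=P[...,2]
m=(P[...,1]<20)&(P[...,1]>-215)&(P[...,0]>560)&(P[...,0]<680)&(Z>200)&(Z<300); p=P[m]; print(p.min(0),p.max(0)); 
t=p[p[:,2]>258]; print(len(t),t.min(0),t.max(0),t.mean(0))
E
```

```text
[ 0.20300843 -0.62329434  1.29550353] [ 533.89147051 -274.59826467  184.85968319] [3.13917943e+00 1.36842228e-03 1.55177260e+00] 40.361157650611936 10.3
[ 586.1162038  -214.92685626  200.08272649] [625.6160025    6.55518504 276.74851672]
667 [ 586.1162038  -214.88892098  258.03330387] [620.71189327   5.42604152 276.74851672] [602.71586124 -93.95726576 270.00374653]
```

View pics/side3.png

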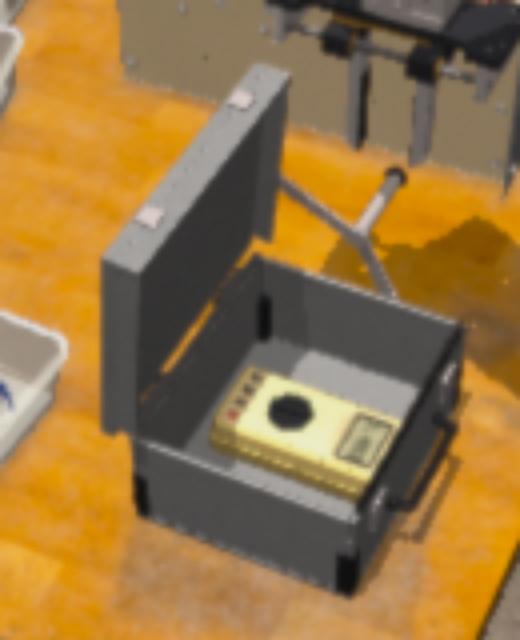

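Released, and the stay stays bent with the lid at about 0.18 rad. Before going behind the lid I'll check for tall obstacles there.

```bash
python3 - <<'E'
from h import *
for n in("side","top"):
    P=np.load(n+"P.npy")
    m=(P[...,2]>150)&(P[...,2]<900)&(P[...,0]>660)&(P[...,0]<1000)&(P[...,1]<250)&(P[...,1]>-450)
    p=P[m]; print(n,len(p))
    for x in range(660,1000,30):
        for y in range(-450,250,100):
            q=p[(p[:,0]>=x)&(p[:,0]<x+30)&(p[:,1]>=y)&(p[:,1]<y+100)]
            if len(q)>5: print(x,y,len(q),q[:,2].min().round(),q[:,2].max().round())
E
```

```text
side 19335
660 -450 17 151.0 174.0
660 50 17 375.0 420.0
660 150 1051 152.0 429.0
690 -450 31 151.0 175.0
690 -50 12 372.0 418.0
690 50 322 368.0 425.0
690 150 246 232.0 429.0
720 -450 28 150.0 174.0
720 -150 11 377.0 426.0
720 -50 280 371.0 428.0
720 50 13 380.0 421.0
750 -450 31 150.0 175.0
750 -350 174 379.0 421.0
750 -250 120 370.0 432.0
750 -150 236 372.0 431.0
750 -50 9 380.0 427.0
780 -450 271 150.0 425.0
780 -350 311 379.0 435.0
780 -250 352 372.0 437.0
780 -150 6 384.0 429.0
810 -450 231 150.0 496.0
810 -350 190 411.0 433.0
810 -250 35 399.0 436.0
840 -450 542 150.0 521.0
840 -350 389 389.0 536.0
870 -450 34 410.0 423.0
870 -350 458 457.0 556.0
870 -250 1385 457.0 590.0
870 -150 702 458.0 610.0
900 -250 69 423.0 438.0
900 -150 1690 423.0 626.0
900 -50 3714 422.0 661.0
900 50 1177 423.0 669.0
900 150 548 422.0 455.0
930 -150 913 150.0 408.0
930 -50 97 157.0 602.0
930 50 1536 448.0 671.0
930 150 431 447.0 453.0
960 -150 129 153.0 389.0
960 -50 45 150.0 387.0
960 50 565 447.0 655.0
960 150 413 448.0 453.0
990 50 344 447.0 651.0
990 150 150 447.0 453.0
top 16868
660 50 28 368.0 424.0
660 150 490 151.0 430.0
690 -50 21 373.0 425.0
690 50 361 367.0 423.0
690 150 151 246.0 430.0
720 -450 10 152.0 172.0
720 -150 24 376.0 424.0
720 -50 363 372.0 429.0
720 50 8 379.0 418.0
750 -450 27 151.0 393.0
750 -350 284 377.0 419.0
750 -250 173 368.0 432.0
750 -150 379 370.0 431.0
750 -50 9 380.0 422.0
780 -450 620 151.0 426.0
780 -350 689 392.0 433.0
780 -250 569 371.0 437.0
780 -150 7 382.0 427.0
810 -450 1212 153.0 577.0
810 -350 555 411.0 433.0
810 -250 69 392.0 434.0
840 -450 2688 150.0 643.0
840 -350 1428 409.0 612.0
870 -450 48 408.0 423.0
870 -350 878 410.0 594.0
870 -250 1529 455.0 591.0
870 -150 550 457.0 554.0
900 -150 514 424.0 543.0
900 -50 895 423.0 535.0
900 50 487 422.0 498.0
900 150 391 422.0 454.0
930 -150 531 150.0 392.0
930 50 375 445.0 490.0
930 150 501 446.0 454.0
```

The lamp arm sits at z 370–430 and x≥735 behind the lid. I'll therefore stay forward of it and straddle the lid edge with open jaws, pushing with the rear finger.

jog_arm(deltas="0 0 -30 0 94; 0 0 -70 0 94; 0 0 -110 0 94; 0 0 -145 0 94; 30 10 -150 0 94; 65 22 -150 0 94; 105 36 -150 0 94; 140 48 -150 0 94; 156 53 -150 0 94; 156 53 -150 0 94")

```text
clock: 11.55
eef_pos: [589.4, -119.1, 332.2]
eef_rot: [-3.141, 0.0, 1.553]
wrist_force: [-0.2, -0.5, 0.1]
finger_gap: 94.1
```

```bash
python3 - <<'E'
from h import *
for n in("side","top"):
    im,d=optics.camera(n); 
    a,b,c,e=(60,270,220,420) if n=="side" else (100,260,240,440)
    cv2.imwrite(f"pics/{n}4.png",cv2.resize(im[a:b,c:e,::-1],None,fx=3,fy=3))
s=manip.read_state(); print(s["wrist_force"],s["eef_pos"],s["eef_rot"],s["finger_gap"],s["clock"])
E
```

```text
[-0.44946783  0.49282384  0.91243243] [ 589.08789219 -120.34625671  332.30157   ] [-3.14128754e+00  1.82807838e-04  1.55108751e+00] 93.71034997129541 11.65
```

View pics/side4.png

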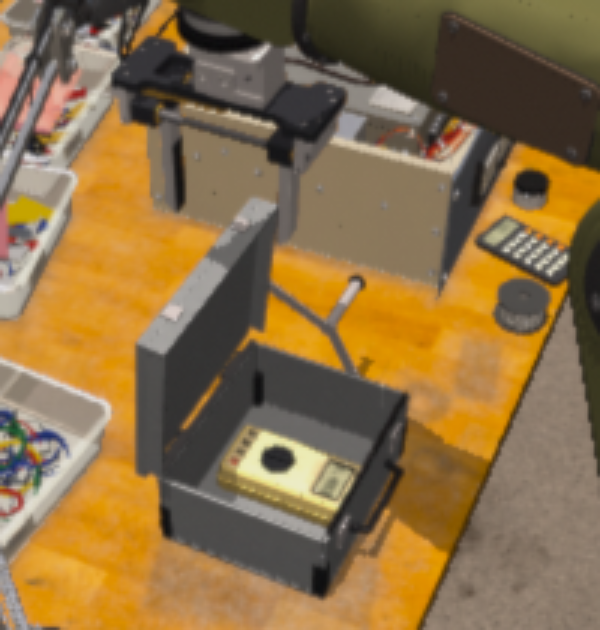

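View pics/top4.png

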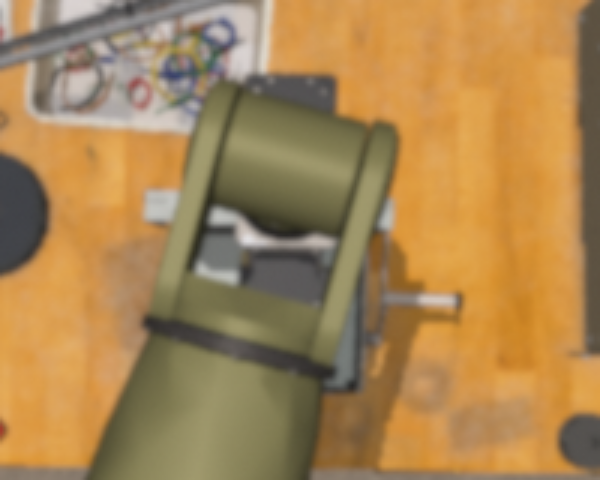

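The gripper is above the lid edge, one finger on each side and clear of the lamp. Going down.

jog_arm(deltas="0 0 12 0 94; 0 0 25 0 94; 0 0 40 0 94; 0 0 55 0 94; 0 0 68 0 94; 0 0 77 0 94; 0 0 80 0 94; 0 -1 80 0 94; 0 -2 80 0 94; 0 -3 80 0 94")

```text
clock: 12.9
eef_pos: [586.4, -119.3, 252.8]
eef_rot: [3.141, 0.0, 1.552]
wrist_force: [-0.6, -0.1, 0.3]
finger_gap: 93.7
```

```bash
python3 - <<'E'
from h import *
im,d=optics.camera("side"); cv2.imwrite(f"pics/side5.png",cv2.resize(im[60:270,220:420,::-1],None,fx=3,fy=3))
s=manip.read_state(); print(s["wrist_force"],s["eef_pos"],s["eef_rot"],s["finger_gap"],s["clock"])
E
```

```text
[-0.16651139 -0.14570354  0.27238653] [ 586.27653498 -119.30136859  252.77499965] [3.14111308e+00 1.06345204e-04 1.55176890e+00] 94.09688250402539 12.95
```

View pics/side5.png

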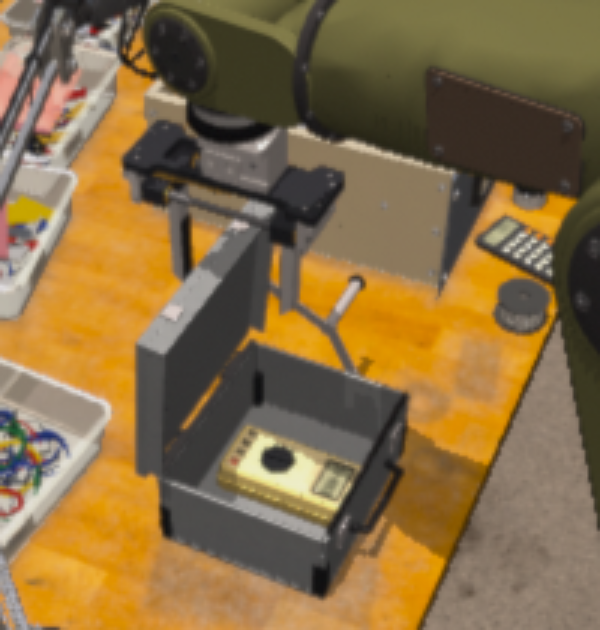

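jog_arm(deltas="0 -2 0 0 94; 0 -4 0 0 94; 0 -6 0 0 94; 0 -8 0 0 94; 0 -9.5 0 0 94; 0 -11 0 0 94; 0 -12.5 0 0 94; 0 -14 0 0 94; 0 -16 0 0 94; 0 -18 0 0 94")

```text
clock: 14.2
eef_pos: [569.2, -118.9, 252.5]
eef_rot: [3.139, 0.0, 1.552]
wrist_force: [9.3, -0.6, -1.8]
finger_gap: 94.1
```

```bash
cat > arc.py <<'E'
import numpy as np,sys
H=np.array([615.,90.])
def tip(p,r): return H+r*np.array([-np.sin(p),np.cos(p)])+20*np.array([np.cos(p),np.sin(p)])
def rows(x,z,step,n=10,off=47):
    v=np.array([x+off,z-14])-H; r=np.sqrt(v@v-400); p=np.arctan(20/r)-np.arctan2(v[0],v[1])
    print("phi",p.round(3),"q",(p+.087).round(3),"r",r.round(1))
    t0=tip(p,r)
    print("; ".join("0 %.1f %.1f 0 94"%((tip(p+step*i,r)-t0)[0],-(tip(p+step*i,r)-t0)[1]) for i in range(1,n+1)))
rows(*map(float,sys.argv[1:4]))
E
python3 arc.py 569.2 252.5 .016
```

```text
phi 0.127 q 0.214 r 147.2
0 -2.4 -0.0 0 94; 0 -4.8 0.0 0 94; 0 -7.1 0.1 0 94; 0 -9.5 0.2 0 94; 0 -11.9 0.4 0 94; 0 -14.2 0.6 0 94; 0 -16.6 0.8 0 94; 0 -19.0 1.1 0 94; 0 -21.3 1.4 0 94; 0 -23.7 1.7 0 94
```

jog_arm(deltas="0 -2.4 0 0 94; 0 -4.8 0 0 94; 0 -7.1 0.1 0 94; 0 -9.5 0.2 0 94; 0 -11.9 0.4 0 94; 0 -14.2 0.6 0 94; 0 -16.6 0.8 0 94; 0 -19 1.1 0 94; 0 -21.3 1.4 0 94; 0 -23.7 1.7 0 94")

```text
clock: 15.45
eef_pos: [545.6, -118.4, 251.2]
eef_rot: [3.138, 0.0, 1.552]
wrist_force: [8.7, 0.5, -0.6]
finger_gap: 93.6
```

```bash
python3 arc.py 545.5 250.8 .016
```

```text
phi 0.287 q 0.374 r 147.2
0 -2.3 0.4 0 94; 0 -4.7 0.8 0 94; 0 -7.0 1.2 0 94; 0 -9.3 1.7 0 94; 0 -11.7 2.3 0 94; 0 -14.0 2.8 0 94; 0 -16.3 3.4 0 94; 0 -18.6 4.1 0 94; 0 -20.8 4.7 0 94; 0 -23.1 5.5 0 94
```

jog_arm(deltas="0 -2.3 0.4 0 94; 0 -4.7 0.8 0 94; 0 -7 1.2 0 94; 0 -9.3 1.7 0 94; 0 -11.7 2.3 0 94; 0 -14 2.8 0 94; 0 -16.3 3.4 0 94; 0 -18.6 4.1 0 94; 0 -20.8 4.7 0 94; 0 -23.1 5.5 0 94")

```text
clock: 16.7
eef_pos: [522.6, -118.0, 246.0]
eef_rot: [3.138, 0.0, 1.552]
wrist_force: [8.7, 0.7, 2.3]
finger_gap: 94.1
```

```bash
python3 arc.py 522.4 245.3 .018
```

```text
phi 0.447 q 0.534 r 147.1
0 -2.5 0.8 0 94; 0 -5.1 1.7 0 94; 0 -7.6 2.7 0 94; 0 -10.0 3.6 0 94; 0 -12.5 4.7 0 94; 0 -15.0 5.7 0 94; 0 -17.4 6.9 0 94; 0 -19.8 8.0 0 94; 0 -22.2 9.2 0 94; 0 -24.6 10.4 0 94
```

jog_arm(deltas="0 -2.5 0.8 0 94; 0 -5.1 1.7 0 94; 0 -7.6 2.7 0 94; 0 -10 3.6 0 94; 0 -12.5 4.7 0 94; 0 -15 5.7 0 94; 0 -17.4 6.9 0 94; 0 -19.8 8 0 94; 0 -22.2 9.2 0 94; 0 -24.6 10.4 0 94")

```text
clock: 17.95
eef_pos: [498.0, -117.4, 236.0]
eef_rot: [3.137, 0.0, 1.552]
wrist_force: [5.3, 1.6, 4.3]
finger_gap: 94.2
```

```bash
python3 arc.py 497.8 234.9 .018; python3 - <<'E'
from h import *
im,d=optics.camera("side"); cv2.imwrite(f"pics/side6.png",cv2.resize(im[60:270,220:420,::-1],None,fx=3,fy=3))
s=manip.read_state(); print(s["wrist_force"],s["eef_pos"],s["finger_gap"],s["clock"])
E
```

```text
phi 0.627 q 0.714 r 147.2
0 -2.3 1.3 0 94; 0 -4.7 2.6 0 94; 0 -7.0 4.0 0 94; 0 -9.2 5.4 0 94; 0 -11.5 6.8 0 94; 0 -13.7 8.3 0 94; 0 -15.9 9.9 0 94; 0 -18.1 11.4 0 94; 0 -20.2 13.0 0 94; 0 -22.3 14.7 0 94
[4.43803574 1.59395825 4.78222048] [ 497.68375841 -117.42255385  235.77850087] 94.12671360273711 18.0
```

View pics/side6.png

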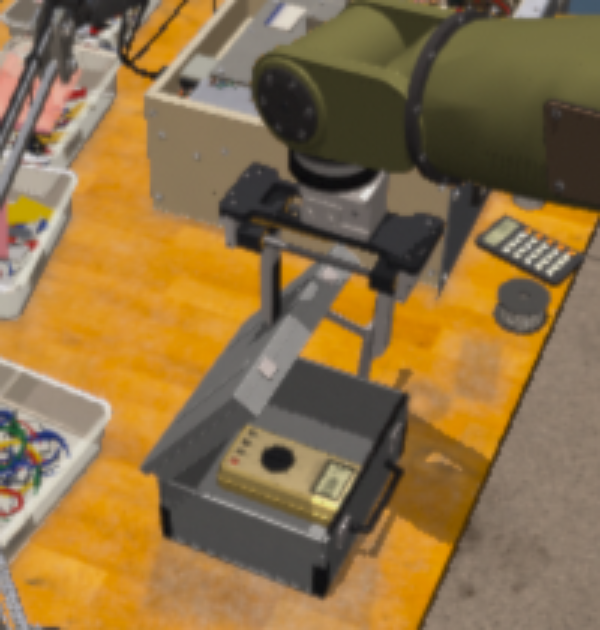

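The lid is about 40° forward with the rear finger behind it, and the force is steady at about 7 N. I'll keep following the arc.

jog_arm(deltas="0 -2.3 1.3 0 94; 0 -4.7 2.6 0 94; 0 -7 4 0 94; 0 -9.2 5.4 0 94; 0 -11.5 6.8 0 94; 0 -13.7 8.3 0 94; 0 -15.9 9.9 0 94; 0 -18.1 11.4 0 94; 0 -20.2 13 0 94; 0 -22.3 14.7 0 94")

```text
clock: 19.25
eef_pos: [475.4, -117.0, 221.4]
eef_rot: [3.138, 0.0, 1.552]
wrist_force: [1.6, 2.3, 8.4]
finger_gap: 93.9
```

```bash
python3 arc.py 475.5 220.2 .018
```

```text
phi 0.807 q 0.894 r 147.2
0 -2.1 1.7 0 94; 0 -4.1 3.4 0 94; 0 -6.1 5.2 0 94; 0 -8.1 7.0 0 94; 0 -10.1 8.8 0 94; 0 -12.0 10.6 0 94; 0 -13.9 12.5 0 94; 0 -15.7 14.5 0 94; 0 -17.5 16.4 0 94; 0 -19.3 18.4 0 94
```

jog_arm(deltas="0 -2.1 1.7 0 94; 0 -4.1 3.4 0 94; 0 -6.1 5.2 0 94; 0 -8.1 7 0 94; 0 -10.1 8.8 0 94; 0 -12 10.6 0 94; 0 -13.9 12.5 0 94; 0 -15.7 14.5 0 94; 0 -17.5 16.4 0 94; 0 -19.3 18.4 0 94")

```text
clock: 20.5
eef_pos: [455.9, -116.7, 202.8]
eef_rot: [3.139, 0.0, 1.552]
wrist_force: [0.1, 2.2, 9.7]
finger_gap: 94.1
```

```bash
python3 arc.py 456.2 201.8 .018
```

```text
phi 0.987 q 1.074 r 147.2
0 -1.7 2.0 0 94; 0 -3.4 4.1 0 94; 0 -5.1 6.2 0 94; 0 -6.7 8.3 0 94; 0 -8.3 10.4 0 94; 0 -9.9 12.6 0 94; 0 -11.4 14.8 0 94; 0 -12.9 17.1 0 94; 0 -14.3 19.3 0 94; 0 -15.7 21.6 0 94
```

jog_arm(deltas="0 -1.7 2 0 94; 0 -3.4 4.1 0 94; 0 -5.1 6.2 0 94; 0 -6.7 8.3 0 94; 0 -8.3 10.4 0 94; 0 -9.9 12.6 0 94; 0 -11.4 14.8 0 94; 0 -12.9 17.1 0 94; 0 -14.3 19.3 0 94; 0 -15.7 21.6 0 94")

```text
clock: 21.75
eef_pos: [439.9, -116.5, 180.9]
eef_rot: [3.14, 0.0, 1.552]
wrist_force: [-2.6, 2.3, 7.1]
finger_gap: 93.9
```

```bash
python3 arc.py 440.5 180.2 .018; python3 - <<'E'
from h import *
im,d=optics.camera("side"); cv2.imwrite(f"pics/side7.png",cv2.resize(im[60:270,220:420,::-1],None,fx=3,fy=3))
s=manip.read_state(); print(s["wrist_force"],s["eef_pos"],s["finger_gap"],s["clock"])
E
```

```text
phi 1.167 q 1.254 r 147.2
0 -1.4 2.3 0 94; 0 -2.7 4.6 0 94; 0 -3.9 7.0 0 94; 0 -5.2 9.4 0 94; 0 -6.3 11.8 0 94; 0 -7.5 14.2 0 94; 0 -8.6 16.6 0 94; 0 -9.6 19.1 0 94; 0 -10.6 21.6 0 94; 0 -11.6 24.1 0 94
[-0.87084686  0.61962863  5.31521764] [ 439.68176921 -116.43533955  180.55149688] 94.08492118475938 21.8
```

View pics/side7.png

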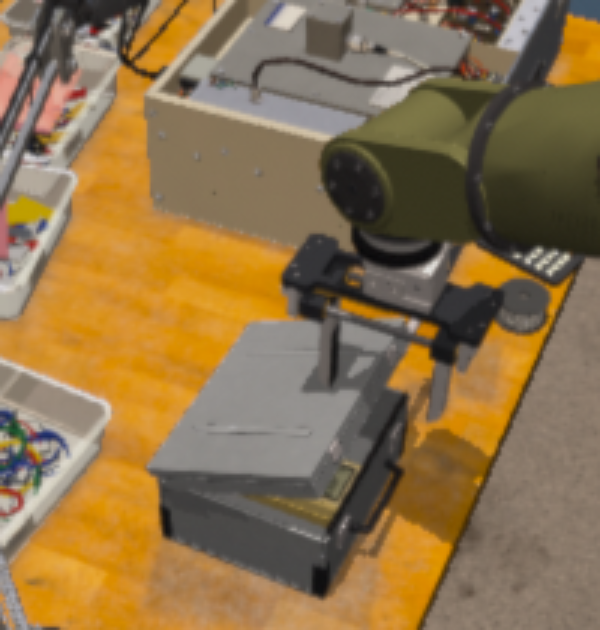

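The lid is about 20° above level, with the front finger free beyond its lip. Continuing.

jog_arm(deltas="0 -1.3 2.3 0 94; 0 -2.5 4.6 0 94; 0 -3.7 7 0 94; 0 -4.9 9.4 0 94; 0 -6 11.8 0 94; 0 -7.1 14.2 0 94; 0 -8.1 16.6 0 94; 0 -9 19.1 0 94; 0 -10 21.6 0 94; 0 -11 24.1 0 94")

```text
clock: 23.05
eef_pos: [428.7, -116.3, 156.5]
eef_rot: [3.141, 0.0, 1.552]
wrist_force: [-3.5, 0.3, 7.1]
finger_gap: 93.9
```

```bash
python3 arc.py 428.8 156.2 .012
```

```text
phi 1.347 q 1.434 r 147.3
0 -0.6 1.7 0 94; 0 -1.2 3.4 0 94; 0 -1.8 5.0 0 94; 0 -2.3 6.7 0 94; 0 -2.9 8.4 0 94; 0 -3.4 10.1 0 94; 0 -3.9 11.9 0 94; 0 -4.4 13.6 0 94; 0 -4.8 15.3 0 94; 0 -5.2 17.0 0 94
```

jog_arm(deltas="0 -0.6 1.7 0 94; 0 -1.2 3.4 0 94; 0 -1.8 5 0 94; 0 -2.3 6.7 0 94; 0 -2.8 8.4 0 94; 0 -3.2 10.1 0 94; 0 -3.6 11.9 0 94; 0 -4 13.6 0 94; 0 -4.4 15.3 0 94; 0 -4.6 17 0 94")

```text
clock: 24.3
eef_pos: [423.9, -116.2, 139.3]
eef_rot: [-3.141, 0.0, 1.552]
wrist_force: [-3.1, 0.5, 4.5]
finger_gap: 94.2
```

jog_arm(deltas="0 -0.1 0.8 0 94; 0 -0.2 1.6 0 94; 0 -0.3 2.4 0 94; 0 -0.4 3.2 0 94; 0 -0.5 4 0 94; 0 -0.6 4.8 0 94; 0 -0.7 5.6 0 94; 0 -0.8 6.4 0 94; 0 -0.9 7.2 0 94; 0 -1 8 0 94")

```text
clock: 25.55
eef_pos: [423.0, -116.2, 131.0]
eef_rot: [-3.141, -0.0, 1.552]
wrist_force: [-3.8, 0.3, 4.5]
finger_gap: 94.2
```

jog_arm(deltas="0 0 0.4 0 94; 0 0 0.8 0 94; 0 0 1.2 0 94; 0 0 1.6 0 94; 0 0 2 0 94; 0 0 2.4 0 94; 0 0 2.8 0 94; 0 0 3.2 0 94; 0 0 3.6 0 94; 0 0 4 0 94")

```text
clock: 26.8
eef_pos: [423.1, -116.2, 127.0]
eef_rot: [-3.142, 0.0, 1.552]
wrist_force: [-3.2, 0.3, 3.6]
finger_gap: 94.2
```

jog_arm(deltas="0 0 0.4 0 94; 0 0 0.8 0 94; 0 0 1.2 0 94; 0 0 1.6 0 94; 0 0 2 0 94; 0 0 2.4 0 94; 0 0 2.8 0 94; 0 0 3 0 94; 0 0 3 0 94; 0 0 3 0 94")

```text
clock: 28.05
eef_pos: [423.0, -116.2, 124.1]
eef_rot: [-3.141, 0.0, 1.552]
wrist_force: [-4.4, 1.2, 6.9]
finger_gap: 93.6
```

jog_arm(deltas="0 -0.2 0.2 0 94; 0 -0.3 0.3 0 94; 0 -0.4 0.5 0 94; 0 -0.4 0.6 0 94; 0 -0.4 0.8 0 94; 0 -0.4 0.9 0 94; 0 -0.4 1 0 94; 0 -0.4 1 0 94; 0 -0.4 1 0 94; 0 -0.4 1 0 94")

```text
clock: 29.3
eef_pos: [422.9, -116.2, 123.5]
eef_rot: [3.141, 0.0, 1.552]
wrist_force: [-4.0, 1.0, 9.0]
finger_gap: 94.2
```

```bash
python3 - <<'E'
from h import *
im,d=optics.camera("side"); cv2.imwrite(f"pics/side8.png",cv2.resize(im[60:270,220:420,::-1],None,fx=3,fy=3))
for i in range(3):
    s=manip.read_state(); print(s["wrist_force"],s["eef_pos"],s["clock"]); optics.camera("top")
E
```

```text
[-4.03864892  1.71238754  8.30610671] [ 422.92644664 -116.21042465  123.44213674] 29.35
[-3.79190701  0.6526124   9.38319426] [ 422.93268761 -116.19225981  123.45228823] 29.4
[-4.71844766  1.39617848  8.44644316] [ 422.92674223 -116.21330359  123.44529154] 29.45
```

View pics/side8.png

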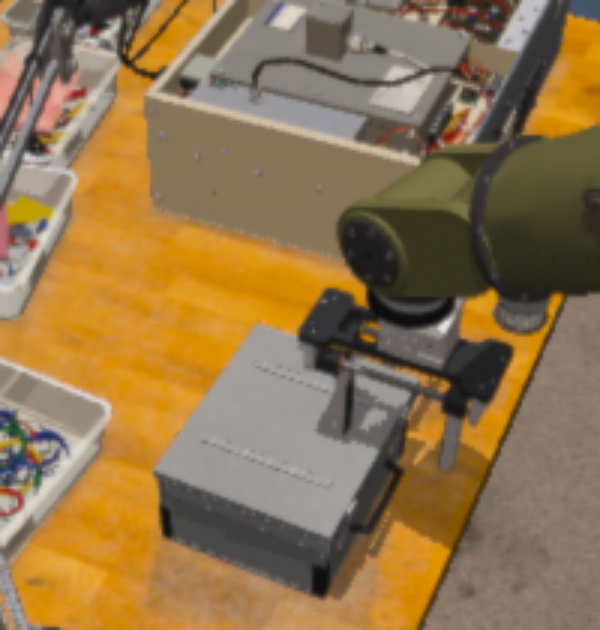

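The lid is down and the force is climbing at about 2–3 N per mm commanded, which matches the seal. I'll press a little more, staying below 18 N.

jog_arm(deltas="0 0 0.1 0 94; 0 0 0.3 0 94; 0 0 0.4 0 94; 0 0 0.6 0 94; 0 0 0.7 0 94; 0 0 0.9 0 94; 0 0 1 0 94; 0 0 1.2 0 94; 0 0 1.3 0 94; 0 0 1.3 0 94")

```text
clock: 30.75
eef_pos: [422.9, -116.2, 122.4]
eef_rot: [3.141, 0.0, 1.552]
wrist_force: [-7.7, 1.1, 14.2]
finger_gap: 94.0
```

```bash
python3 - <<'E'
from h import *
for i in range(4):
    s=manip.read_state(); print(s["wrist_force"].round(1),s["eef_pos"].round(1),s["clock"]); optics.camera("top")
E
```

```text
[-7.7  1.1 14.2] [ 422.9 -116.2  122.4] 30.75
[-7.8  1.1 13.3] [ 422.9 -116.2  122.4] 30.8
[-8.   1.5 14.2] [ 422.9 -116.2  122.4] 30.85
[-8.1  1.3 13.5] [ 422.9 -116.2  122.4] 30.9
```

jog_arm(deltas="0 -0.2 -0.4 0 94; 0 -0.3 -1 0 94; 0 -0.4 -2 0 94; 0 -0.4 -4 0 94; 0 0 -8 0 94; 0 0 -20 0 94; 0 0 -40 0 94; 0 0 -65 0 94; 0 0 -85 0 94; 0 0 -90 0 94")

```text
clock: 32.2
eef_pos: [423.1, -116.3, 213.3]
eef_rot: [3.139, 0.001, 1.552]
wrist_force: [-0.4, 0.6, -0.4]
finger_gap: 94.0
```

```bash
python3 - <<'E'
from h import *
s=manip.read_state(); print(s["wrist_force"].round(1),s["eef_pos"].round(1),s["clock"])
for n in ("side","top"):
    im,d=optics.camera(n); a,b,c,e=(60,270,220,420) if n=="side" else (100,260,200,460)
    cv2.imwrite(f"pics/{n}9.png",cv2.resize(im[a:b,c:e,::-1],None,fx=3,fy=3))
    if n=="side":
        P=pts(n,d); m=(P[...,0]>445)&(P[...,0]<610)&(P[...,1]>-100)&(P[...,1]<-10)&(P[...,2]>85)&(P[...,2]<135); p=P[m]
        A=np.c_[p[:,0]-615,np.ones(len(p))]; c,*_=np.linalg.lstsq(A,p[:,2],rcond=None); print(len(p),c)
    P=pts(n,d)
    if n=="top":
        print(P[246,436],P[243,230],P[212,226])
E
```

```text
[-0.4  0.6 -0.4] [ 423.1 -116.3  213.3] 32.2
1453 [1.01937686e-02 1.10819439e+02]
[ 390.29508483 -452.1982737    36.45373302] [389.66253274 217.48884631  17.76162783] [491.50050435 232.48976047  19.84222652]
```

View pics/side9.png

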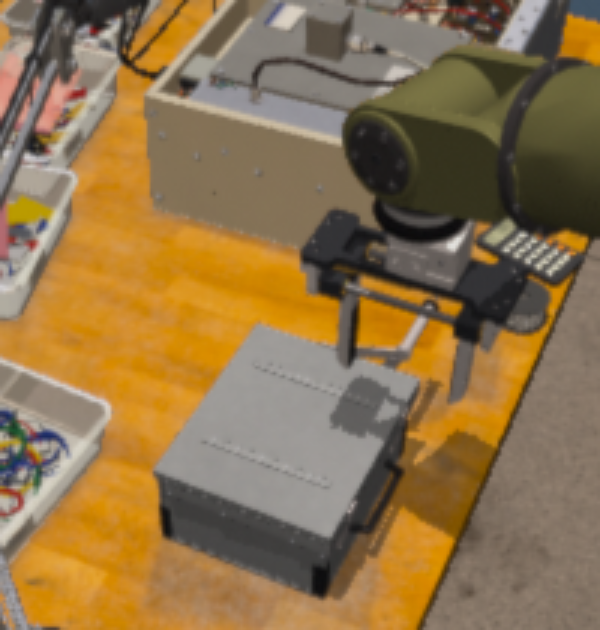

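View pics/top9.png

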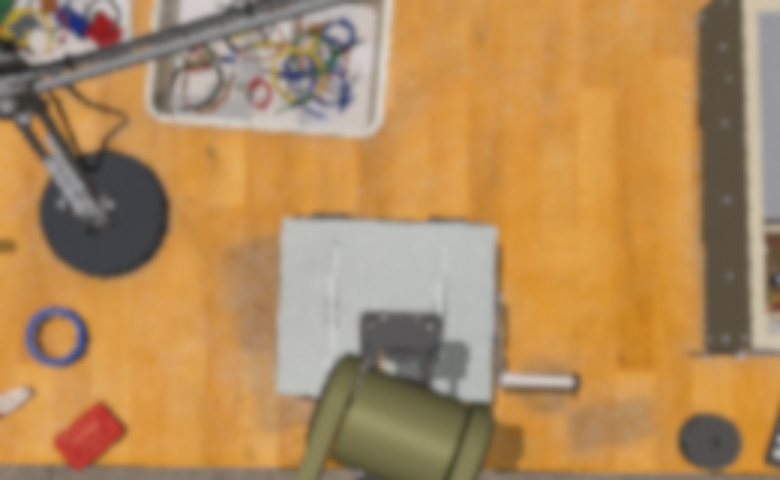

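The lid is closed at about 1.67 rad, slightly below level (slope 0.010 over the lid). The stay is folded with the bar free at (540,382) in the top view, and the gripper is clear. The bystanders have not moved. Handing in.

```bash
python3 -c "
from cell import workorder
print(workorder.sign_off())"
```

```text
the job is handed in; nothing more can be done
None
```

The case is shut and the job is handed in at about 32 s; hand-in gives no verdict, so the outcome below rests on my own checks.

- **Stay:** I pinched the release bar at 12 N and lifted the knee to about 0.8 rad. I then let go, and the picture showed it staying unlocked with the lid at about 0.18 rad. The wrist force in the readings while lifting peaked at about 12 N.
- **Lid:** I pushed it down slowly with the rear finger, at 5–10 N in the readings. I felt the seal from about 1.65 rad and pressed to about 14 N vertically. The total on the lid was about 16 N, against the 18 N limit. I estimate 9–10 N of that was on the seal.
- **After letting go:** The depth fit put the lid about 0.01 rad below level (about 1.67 rad), roughly 1 mm up from where I pressed it. By that estimate the seal is still squeezed by about 6 N, but I could not measure that directly.
- **Other things:** The stay is folded and the robot touches nothing (wrist force under 1 N). The spool, tin and tape look unmoved. The meter is hidden under the lid; it was in place when last seen, and nothing came near it.
- **Disagreement:** The bar's x position came out between 561 and 565 mm depending on the method. When the jaws closed, the bar pushed back with about 7 N, so I re-centred by 0.7 mm before lifting.

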